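Take the push-and-turn safety cap off the solvent bottle

TASK

Open the solvent bottle with the red safety cap that is clamped on the polishing bench: press the cap straight down against its spring until it stops, keep it down while you turn it about a sixth of a turn anticlockwise (seen from above), then lift it off; never load the cap with more than about 25 N against the bottle. Set the cap down, open side down, on the floor of the blue dish without dropping it, let go, and leave everything else on the bench where it is.

Things in the scene. Friction and masses are not known exactly. Their poses are not given: they have to be found in the camera images.
- cap: Red plastic push-and-turn cap, 33 mm high, twelve upright flats, 52 mm across opposite flats, about 40 g. Origin: centre of its lower edge; z up along its axis; x through the middle of the flat by the three white dots; a flat every 30 degrees from x. Loose, but held by three lugs inside; locked at the start, it wobbles a few degrees at most.
- cap_top (a point): Centre of the cap's top, 33 mm above its origin. A spring pushes the cap up with about 5 N, 0.3 N more per mm pressed. It must be pressed past catches before it turns: how far differs from bottle to bottle (2.5 to 11.5 mm) and only shows by feel. 1.5 mm deeper is a hard stop, where the force climbs steeply from 6 to 9 N; 11 to 18 N of push holds it there.
- cap_seat (a point): Point on the bottle's axis where the locked cap's origin lies, 145 mm above the bench. Pressed down, the cap turns anticlockwise seen from above, comes free between about 51 and 67 degrees and meets a hard wall at 67. Turning hard against the wall, or when not pressed deep enough, overloads the lugs. When free, the spring lifts it up to 6 mm above this point; then it lifts straight off.
- bottle: White plastic solvent bottle, 74 mm across, blank label with orange band, held immovably in a grey and steel holder: base plate 120 x 120 mm, jaws 102 mm square round the bottle, their top 94 mm above the bench. Origin: on its axis at bench height; z up; x is the direction of the locked cap's x.
- neck (a point): On the bottle's axis, 112 mm above the bench, on the 32 mm wide neck; above it, under the cap, a grey collar 49 mm across. Around the neck, fingers that hold the cap have 35 mm of free height below the cap's lower edge.
- dish: Shallow square blue metal dish for small parts, fixed, empty, 150 x 150 mm outside, 22 mm high, walls 4 mm, floor about 4 mm above the bench. Origin: centre of its underside; sides along its x and y.
- bracket_a: Bystander: a small milled aluminium angle bracket, 60 x 45 x 40 mm. Origin: near the middle of its underside. To be left alone.
- bracket_b: Bystander: a second aluminium angle bracket, the same size. Origin: near the middle of its underside. To be left alone.
- compound_bar: Bystander: brick-red bar of polishing compound, 110 x 35 x 30 mm. Origin: near the middle of its underside. To be left alone.
- wheel: Bystander: spare tan buffing wheel lying flat, 100 mm across, 18 mm thick, red hub. Origin: near the middle of its underside. To be left alone.
- polish_jar: Bystander: amber glass jar with a plain white lid, 60 mm across, 75 mm high. Origin: near the middle of its underside. To be left alone.
- brush: Bystander: hand brush lying on the bench. Origin: near the middle of its underside. To be left alone.
- wrench: Bystander: steel wrench, 150 mm long, lying on the bench. Origin: near the middle of its underside. To be left alone.
Things that resemble listed ones, but are neither listed nor needed, are in the scene too. There is more than one size of the cap; the one meant has the size given above. Leave any yellow look-alike of the bottle alone.

How it is judged:
By the outcome, as a careful person would: the job done as asked, in the order asked, and still so for the second after the job is handed in, with the robot touching nothing.
It also fails if it takes over 72 s, if anything falls off the work surface, if the arm or the gripper's body presses on something with over 40 N, if the wrist force passes 120 N, or if a joint passes its speed limit or range.

ROBOT

A 6-joint arm with a two-finger parallel gripper is mounted at the origin on the work surface. World frame = base frame: x ahead of the robot, y to its left, z up, the work surface at z = 0. Lengths are in m, angles in rad, forces in N, time in s.
With the tool pointing down it reaches from about 0.35 to 0.975 m from the base axis. Payload 4.9 kg.
Tool frame: the origin (TCP) lies midway between the tips of the shut fingers; the grasp point (between the pads) lies 19 mm behind it; z points along the fingers, y is the direction in which the jaws open and shut (so a half turn about z gives the same grasp; the last joint's range is limited). The gripper opens to 85 mm and grips with 20 to 120 N. Pads are 22 mm wide; open, the fingers measure 114 mm over their backs; the gripper's body (76 mm by 85 mm) begins 54 mm behind the grasp point. The pads swing forward as they close: fully open they stand 13 mm farther back than shut.
Start: joints at [1.17, 0.053, 1.613, -0, 1.476, -0.119], TCP at [0.174, 0.6, 0.231] pointing down, gripper open.
Joint ranges: [-3.01, 3.01], [-1.01, 2.22], [0.06, 2.58], [-1.02, 4.17], [0.09, 2.62], [-3.14, 3.14]. Speed limits (rad/s): [2.57, 2.57, 3.14, 3.14, 3.14, 3.14].

INTERFACE

Orientations are given as a unit quaternion [w, x, y, z].
In Python, from rig import r, cams gives the robot as it stands. The module is installed in compiled form; this text tells all that it offers.
- The arm moves only by the tool move_arm, never from a script. Its argument "moves" is a list of rows, each a list of 2 entries, a list of its own where there are three numbers: the shift along the tool's x, y, z in mm, then the turn, a rotation vector about the tool's x, y, z in degrees. In form: [[[dx, dy, dz], [rx, ry, rz]], ...]. A call has 1 to 20 rows; each row shifts and turns the commanded pose from where the row before left it, along the tool's axes as they then stand; what a row does not reach is not made up. A row lasts 1/12 s, in which the tool goes at most 41.7 mm and 7.16 degrees, less where a joint would pass 70% of its speed; a pose out of reach is approached as far as the arm can. A call is refused whole if a number of a shift passes 41.7 or a number of a turn 7.16, either way. A call with a gripper value outside its range is refused whole. "fingers" is the opening, from 0 (shut) to 1 (fully open), set as the call begins (left out, the last holds). The fingers move at their own pace and stop on an object; "grip_force" is the grip in N (left out, the last holds). Time passes only in rows, so rows that do not move let the fingers close. It gives the time, the measured TCP pose, the force and the opening at its end, in the units of the state.
- r.get_state(): the state, without advancing time (a new reading comes with each control period).
- cams.camera(name): name is "scene" or "top" or "wrist"; returns a dict with "color" (420x560x3 uint8, red, green, blue), "fx", "fy", "cx", "cy" (pixels), "k1" (the pictures are not rectified: a ray, as slopes to the right and down, at radius r is drawn at 1 + k1 r^2 times it, then the intrinsics apply), "rvec" (rotation vector, rad) and "tvec" (3), from world to camera coordinates, as OpenCV has them; the wrist camera has in their place "T_tool_cam" (4x4, takes a point from camera to tool coordinates, whose origin is the TCP and whose axes are the flange's). Camera axes: x right, y down, z forward; pixel columns grow to the right and rows downward; lengths in m; the calibration is good to about 2 mm. A picture is of the moment at which its call begins: read the wrist's pose just before it. There is no depth.
- r.finish_job(): hands the job in, once; it reports no verdict.
Trained networks look in a picture, given as the dict that the camera call returned (one of the last four; its "shot" number tells which), for a name from the list of things; names that differ only in an ending like _2 or _b are one class to them, and where a whole thing is asked for, a point or a joint stands for the part that bears it (a point fixed in the world has none). Each returns a list of dicts, best first, with "conf" (0 to 1); they miss things now and then, are a little off and sometimes report something else, mostly with a low value. They report only what shows in the picture. A call takes as long as a camera call. They do not tell look-alikes from the thing itself.
- cams.recognise(query, picture): "pixel" ([row, column] in pixels, amid what is visible of it).
The state is a dict: "time": time; "qpos": joint angles; "joint_velocities": joint speeds; "effort": joint torques, N m; "ee_pos": TCP position; "eef_rot": TCP orientation; "force": force on the tool from outside, world axes, zero at the start; "ft_torque": the same for the moment, N m; "gripper_width": opening from 0.0 (shut) to 1.0 (fully open).
Only numpy, scipy, OpenCV 4.12 (cv2) and the standard library are available. Lean on these libraries where they do the work, as an engineer would, in place of code of your own. Each camera call takes 0.05 s, during which the arm holds its last target. There are 200 camera calls.

## Working session

There is one attempt and no reset: what is moved stays moved. The work goes in short steps, Python scripts to look and compute and a tool call to move; the robot and the scene stay as the last step left them, time stands still between calls to the robot, and variables do not carry over. Pictures are saved under pics/ and viewed, about 8 in all and at most 12, crops included, and the job is handed in when it is done.

Besides the shell and the picture viewer there is one more tool, called after ">>>" as name([rows], argument=value, ...), one row to a line, values as JSON. move_arm: Moves the arm, as the interface text tells. Its arguments: {"type":"object","properties":{"moves":{"type":"array","items":{"type":"array"}},"fingers":{"type":"number"},"grip_force":{"type":"number"}},"required":["moves"]}

```bash
mkdir -p pics; cat > h.py <<'E'
import numpy as np, cv2
from scipy.spatial.transform import Rotation as R
from rig import r, cams
def shot(n,name=None):
    s=r.get_state(); p=cams.camera(n)
    if name: cv2.imwrite('pics/'+name+'.png',p['color'][:,:,::-1])
    return s,p
def cam(p,s):
    "returns Rcw (cam->world), origin"
    if 'T_tool_cam' in p:
        T=np.array(p['T_tool_cam']); q=s['eef_rot']; Rt=R.from_quat(np.roll(q,-1)).as_matrix()
        return Rt@T[:3,:3], np.array(s['ee_pos'])+Rt@T[:3,3]
    Rm=cv2.Rodrigues(np.array(p['rvec'],float))[0]
    return Rm.T, -Rm.T@np.array(p['tvec'],float).ravel()
def K(p): return np.array([[p['fx'],0,p['cx']],[0,p['fy'],p['cy']],[0,0,1.]]),np.array([p['k1'],0,0,0,0.])
def ray(p,s,px):
    k,d=K(p); u=cv2.undistortPoints(np.array([[[px[1],px[0]]]],float),k,d)[0,0]
    Rc,o=cam(p,s); return o,Rc@np.array([u[0],u[1],1])
def atz(p,s,px,z):
    o,v=ray(p,s,px); return o+v*(z-o[2])/v[2]
def proj(p,s,X):
    Rc,o=cam(p,s); k,d=K(p); X=np.atleast_2d(np.array(X,float))
    Y=(X-o)@Rc
    return cv2.projectPoints(Y.reshape(-1,1,3),np.zeros(3),np.zeros(3),k,d)[0][:,0,::-1]
E
python3 - <<'E'
from h import *
s,_=r.get_state(),0
print({k:np.round(v,4) for k,v in s.items()})
ps={}
for n in('top','scene'):
    s,p=shot(n); ps[n]=p
    for q in('cap','bottle','dish','cap_top','polish_jar','bracket_a','compound_bar','wheel','brush','wrench'):
        print(n,q,[(np.round(d['pixel']).tolist(),round(d['conf'],2),np.round(atz(p,s,d['pixel'],.178 if 'cap' in q else 0),3)[:2].tolist()) for d in cams.recognise(q,p)][:4])
im=np.vstack([ps[n]['color'] for n in('top','scene')])
cv2.imwrite('pics/top.png',ps['top']['color'][:,:,::-1]);cv2.imwrite('pics/scene.png',ps['scene']['color'][:,:,::-1])
for n in ps: print(n,cam(ps[n],s)[1])
E
```

```text
{'time': np.float64(0.0), 'qpos': array([ 1.17  ,  0.0534,  1.6143,  0.    ,  1.476 , -0.119 ]), 'joint_velocities': array([ 0.0016,  0.    ,  0.0005, -0.0006, -0.0002,  0.002 ]), 'effort': array([ 1.00000e-04, -3.93687e+01, -3.70175e+01, -1.00000e-04,
        7.00000e-03,  0.00000e+00]), 'ee_pos': array([0.1736, 0.5998, 0.23  ]), 'eef_rot': array([-3.000e-04,  1.404e-01,  9.901e-01, -1.000e-03]), 'force': array([-0.1272,  0.2733, -0.0375]), 'ft_torque': array([-0.0959,  0.0155,  0.039 ]), 'gripper_width': np.float64(1.0011)}
top cap [([284.0, 234.0], 0.59, [0.385, 0.1]), ([129.0, 392.0], 0.43, [0.712, -0.23])]
top bottle [([222.0, 238.0], 0.84, [0.514, 0.118]), ([210.0, 156.0], 0.69, [0.544, 0.329])]
top dish [([211.0, 347.0], 0.9, [0.545, -0.161])]
top cap_top [([221.0, 223.0], 0.59, [0.516, 0.125])]
top polish_jar [([275.0, 132.0], 0.82, [0.377, 0.388])]
top bracket_a [([126.0, 313.0], 0.71, [0.765, -0.074]), ([136.0, 260.0], 0.64, [0.739, 0.064])]
top compound_bar [([128.0, 393.0], 0.87, [0.761, -0.28])]
top wheel [([224.0, 236.0], 0.71, [0.509, 0.121]), ([140.0, 173.0], 0.64, [0
[... 331 characters left out ...]
05, 0.357]), ([193.0, 303.0], 0.57, [0.496, 0.152])]
scene dish [([263.0, 239.0], 0.61, [0.541, -0.159])]
scene cap_top [([170.0, 267.0], 0.87, [0.481, 0.015]), ([157.0, 304.0], 0.61, [0.519, 0.122])]
scene polish_jar [([136.0, 320.0], 0.6, [0.35, 0.412])]
scene bracket_a [([255.0, 350.0], 0.91, [0.74, 0.062]), ([293.0, 327.0], 0.66, [0.768, -0.07])]
scene compound_bar [([349.0, 267.0], 0.95, [0.757, -0.273])]
scene wheel [([205.0, 392.0], 0.81, [0.725, 0.293])]
scene brush [([226.0, 276.0], 0.96, [0.526, 0.001]), ([190.0, 305.0], 0.62, [0.491, 0.165])]
scene wrench [([297.0, 158.0], 0.61, [0.467, -0.365])]
top [ 0.508287   -0.01755929  0.97442645]
scene [ 1.02205951 -0.49808948  0.85574002]
```

View pics/top.png

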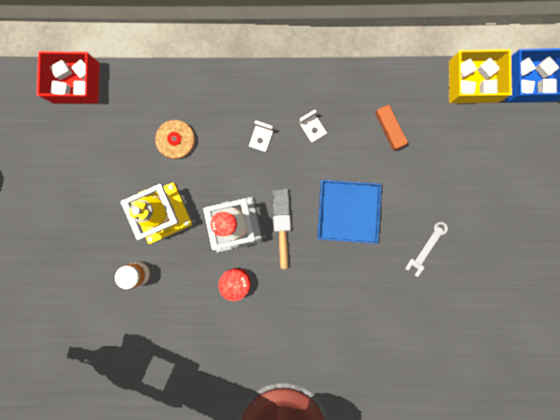

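View pics/scene.png

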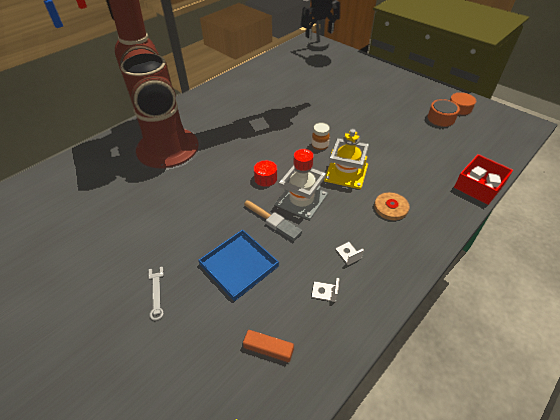

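The top view shows the grey holder with the red-capped bottle, cap at (221,223). Things it could be taken for:
- the loose red cap on the bench at (284,234), which looks larger
- the yellow bottle at (210,156)
- the wheel's red hub at (140,174)
- the red bar at (128,392)

I choose (221,223) and check it in a close crop.

```bash
python3 - <<'E'
from h import *
s,p=shot('top'); s2,p2=shot('scene'); _,w=shot('wrist')
print(np.round(w['T_tool_cam'],4).tolist(), w['fx'],w['k1'])
def red(im):
    h=cv2.cvtColor(im,cv2.COLOR_RGB2HSV); return (((h[...,0]<8)|(h[...,0]>172))&(h[...,1]>150)&(h[...,2]>90)).astype(np.uint8)
for q,ss,z in((p,s,.178),(p2,s2,.162)):
    n,l,st,c=cv2.connectedComponentsWithStats(red(q['color']))
    for i in range(1,n):
        if st[i,4]>60: print(st[i],np.round(c[i],1),np.round(atz(q,ss,c[i][::-1],z),4))
a=cv2.resize(p['color'][190:310,180:310],None,fx=4.5,fy=4.5,interpolation=2)[:540]
b=cv2.resize(p2['color'][140:220,245:335],None,fx=2.2,fy=4.5*.5,interpolation=2)
c=np.zeros((540,800,3),np.uint8); c[:a.shape[0],:a.shape[1]]=a; c[:b.shape[0],590:590+b.shape[1]]=b[:, :210]
cv2.imwrite('pics/crop1.png',c[:,:,::-1])
E
```

```text
[[-0.0004, -0.9649, -0.2625, 0.0663], [1.0, -0.0006, 0.0009, 0.0001], [-0.001, -0.2625, 0.9649, -0.1423], [0.0, 0.0, 0.0, 1.0]] 350.2185789688329 -0.07731434860668093
[  37   52   62   51 2042] [67.6 77. ] [0.8222 0.4622 0.178 ]
[167 132  14  14 132] [173.8 138.3] [0.6909 0.2321 0.178 ]
[214 213  23  22 254] [226.2 223.7] [0.5099 0.1175 0.178 ]
[219 269  32  32 597] [234.4 284.2] [0.3845 0.0985 0.178 ]
[76  0 11  9 68] [81.4  3.5] [-0.9672  0.2598  0.162 ]
[136  39  22  14  73] [149.1  44.8] [-0.3846  0.2344  0.162 ]
[124  49  30  11 113] [136.6  52.5] [-0.365   0.1651  0.162 ]
[294 149  19  22 365] [303.  159.3] [0.5106 0.1267 0.162 ]
[165 150  31  16 195] [177.4 157.3] [ 0.2494 -0.1019  0.162 ]
[ 454  154   59   51 1338] [481.9 178.9] [0.9012 0.3792 0.162 ]
[254 160  23  27 511] [265.2 172.7] [0.472  0.0181 0.162 ]
[386 199  12   9  76] [391.6 203.1] [0.7773 0.1497 0.162 ]
```

View pics/crop1.png

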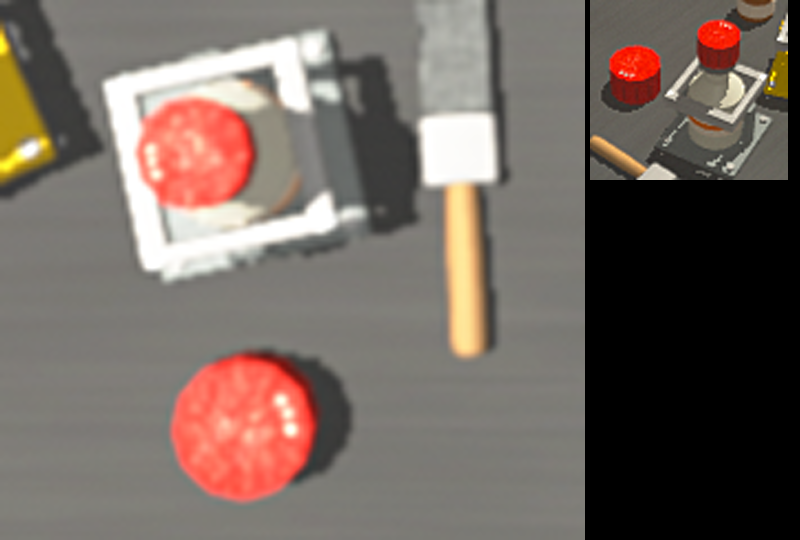

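The crop confirms the choice: the smaller red cap sits on the bottle in the grey holder, with its dots on the left side, so cap x points at about 104° in world. The loose cap at right is larger. I go over it for a wrist view.

>>> move_arm([
  [[0,0,-40],[0,0,0]],
  [[0,0,-30],[0,0,0]],
  [[-28.5,-22.9,0],[0,0,0]],
  [[-28.5,-22.9,0],[0,0,0]],
  [[-28.5,-22.9,0],[0,0,0]],
  [[-28.5,-22.9,0],[0,0,0]],
  [[-28.5,-22.9,0],[0,0,0]],
  [[-28.5,-22.9,0],[0,0,0]],
  [[-28.5,-22.9,0],[0,0,0]],
  [[-28.5,-22.9,0],[0,0,0]],
  [[-28.5,-22.9,0],[0,0,0]],
  [[-28.5,-22.9,0],[0,0,0]],
  [[-28.5,-22.9,0],[0,0,0]],
  [[-28.5,-22.9,0],[0,0,0]],
  [[-28.5,-22.9,0],[0,0,0]],
  [[-28.5,-22.9,0],[0,0,0]],
  [[-28.5,-22.9,0],[0,0,0]],
  [[-28.5,-22.9,0],[0,0,0]],
], fingers=1)

```text
time: 2.75
ee_pos: [0.5107, 0.1199, 0.3016]
eef_rot: [0.0, 0.141, 0.99, 0.0]
force: [-0.2, 0.9, 0.6]
gripper_width: 0.996
```

>>> move_arm([
  [[0,0,10],[0,0,0]],
  [[0,0,10],[0,0,0]],
  [[0,0,0],[0,0,0]],
  [[0,0,0],[0,0,0]],
])

```text
time: 3.08
ee_pos: [0.5087, 0.1225, 0.28]
eef_rot: [-0.001, 0.14, 0.99, -0.0]
force: [0.4, -0.1, 0.8]
gripper_width: 0.999
```

```bash
python3 - <<'E'
from h import *
s,p=shot('wrist','w1'); print({k:np.round(v,4).tolist() for k,v in s.items()})
for q in('cap','cap_top'): print(q,[(d['pixel'],d['conf'],atz(p,s,d['pixel'],.178)) for d in cams.recognise(q,p)])
im=p['color'];h=cv2.cvtColor(im,cv2.COLOR_RGB2HSV)
m=(((h[...,0]<8)|(h[...,0]>172))&(h[...,1]>120)&(h[...,2]>80)).astype(np.uint8)
n,l,st,c=cv2.connectedComponentsWithStats(m)
for i in range(1,n):
    if st[i,4]>300: print(st[i],c[i],atz(p,s,c[i][::-1],.178))
E
```

```text
{'time': 3.0833, 'qpos': [0.0938, -0.2158, 1.7855, 0.0003, 1.5744, -1.1966], 'joint_velocities': [0.0106, -0.0114, -0.0215, -0.0036, 0.0016, -0.0046], 'effort': [-0.6068, -27.7472, -37.3588, -0.0223, -0.0126, 0.0028], 'ee_pos': [0.5087, 0.1225, 0.28], 'eef_rot': [-0.0013, 0.1397, 0.9902, -0.0001], 'force': [0.4246, -0.1429, 0.8009], 'ft_torque': [0.0086, 0.0226, -0.0401], 'gripper_width': 0.9989}
cap [([205.1, 287.1], 0.75, array([0.51110152, 0.12919411, 0.178     ])), ([38.6, 241.3], 0.66, array([0.39457992, 0.13102114, 0.178     ]))]
cap_top [([199.9, 286.6], 0.92, array([0.50726497, 0.12989739, 0.178     ])), ([41.9, 237.7], 0.79, array([0.39586828, 0.12815841, 0.178     ]))]
[ 200    0   74   78 4494] [238.07854918  37.34156653] [0.39323551 0.12923565 0.178     ]
[ 249  164   73   76 4173] [284.74550683 202.35873472] [0.50865694 0.12811552 0.178     ]
```

View pics/w1.png

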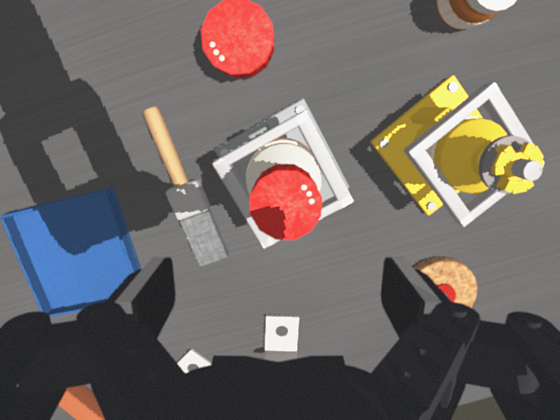

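The wrist view shows the target cap at (203,286), dots at about (195,309), the loose larger cap at (37,238) and the yellow bottle at (150,500). I refine the cap centre per camera with a prism fit, then yaw and dish.

```bash
python3 - <<'E'
from h import *
from scipy.optimize import least_squares
def mask(im,lo):
    h=cv2.cvtColor(im,cv2.COLOR_RGB2HSV); return (((h[...,0]<8)|(h[...,0]>172))&(h[...,1]>lo)&(h[...,2]>60)).astype(np.uint8)
def comp(m,px):
    n,l,st,c=cv2.connectedComponentsWithStats(m); i=min(range(1,n),key=lambda i:np.hypot(*(c[i]-px[::-1]))+1e3*(st[i,4]<100)); return (l==i)
rad=.026/np.cos(np.pi/12); a=np.deg2rad(104+15+30*np.arange(12))
def hull(p,s,c):
    X=np.array([[c[0]+rad*np.cos(t),c[1]+rad*np.sin(t),z] for z in(.145,.178) for t in a])
    return cv2.convexHull(proj(p,s,X)[:,::-1].astype(np.float32))
def bb(h): h=h.reshape(-1,2); return np.r_[h.min(0),h.max(0)]
for n in('wrist','scene','top'):
    s,p=shot(n); c0=np.array([.5095,.127])
    px=proj(p,s,[*c0,.17])[0]
    m=comp(mask(p['color'],120),px); ys,xs=np.nonzero(m); b=np.array([xs.min()-.5,ys.min()-.5,xs.max()+.5,ys.max()+.5])
    f=least_squares(lambda c:bb(hull(p,s,c))-b,c0)
    print(n,np.round(f.x,4),np.round(f.fun,1))
    if n=='wrist':
        hm=np.zeros(m.shape,np.uint8); cv2.fillConvexPoly(hm,hull(p,s,f.x).astype(np.int32),1); hm=cv2.erode(hm,np.ones((5,5)))
        im=p['color'].astype(int); w=(hm>0)&(im[...,1]>110)&(im[...,2]>110); ys,xs=np.nonzero(w); print(len(ys),ys.mean(),xs.mean())
        d=atz(p,s,(ys.mean(),xs.mean()),.178)[:2]-f.x; print('dots',d,np.rad2deg(np.arctan2(d[1],d[0])))
    if n!='scene' or 1:
        h=cv2.cvtColor(p['color'],cv2.COLOR_RGB2HSV); mb=((h[...,0]>100)&(h[...,0]<125)&(h[...,1]>150)).astype(np.uint8)
        pd=proj(p,s,[.545,-.16,.01])[0]; q=comp(mb,pd); ys,xs=np.nonzero(q); 
        cn=cv2.findContours(q.astype(np.uint8),0,2)[0]; cn=max(cn,key=cv2.contourArea)[:,0]
        P=np.array([atz(p,s,(v,u),.022 if n=='top' else .0)[:2] for u,v in cn],np.float32)
        print(' dish',n,cv2.minAreaRect(P))
E
```

```text
wrist [0.5117 0.1276] [ 0.1 -0.3 -0.1  0.4]
182 192.84065934065933 300.93956043956047
dots [-0.00498781  0.0137599 ] 109.92500099301654
 dish wrist ((0.5456899404525757, -0.1721470057964325), (0.16565081477165222, 0.14959222078323364), 86.31214904785156)
scene [0.5116 0.127 ] [ 0.2  0.2 -0.1 -0. ]
 dish scene ((0.5372216701507568, -0.15815085172653198), (0.158118337392807, 0.1623552292585373), 86.43492126464844)
top [0.6933 0.2362] [-7.2 -6.8  8.2  7.2]
 dish top ((0.5439885854721069, -0.16372951865196228), (0.14934876561164856, 0.1457802653312683), 86.29413604736328)
```

```bash
python3 - <<'E'
from h import *
s,p=shot('wrist'); im=p['color'].astype(int)
t=im[160:245,245:325]; w=(np.minimum(t[...,1],t[...,2])>150)
n,l,st,c=cv2.connectedComponentsWithStats(w.astype(np.uint8),connectivity=4)
C=np.array([.5116,.1274])
D=[]
for i in range(1,n):
    px=c[i][::-1]+[160,245]; d=atz(p,s,px,.178)[:2]-C
    print(st[i,4],np.round(px,1),np.round(d*1e3,1),np.rad2deg(np.arctan2(d[1],d[0])).round(1))
print(proj(p,s,[*C,.178]))
b=cv2.resize(p['color'][155:250,240:330],None,fx=6,fy=6,interpolation=cv2.INTER_CUBIC)
for yaw,col in((98,(0,255,0)),(104,(0,0,255))):
    a=np.deg2rad(yaw+15+30*np.arange(12)); X=np.c_[C[0]+.0269*np.cos(a),C[1]+.0269*np.sin(a),.178+0*a]
    q=(proj(p,s,X)[:,::-1]-[240,155]+.5)*6; cv2.polylines(b,[q.astype(np.int32)],True,col,1)
cv2.imwrite('pics/c2.png',b[:,:,::-1])
E
```

```text
1 [160. 265.] [-34.6  -4.5] -172.5
527 [171.6 313. ] [-17.2  25.9] 123.6
28 [184.5 303.2] [-10.1  16.8] 121.0
28 [190.7 308.3] [-4.7 19.1] 103.7
27 [198.4 310.7] [ 1.4 19.4] 85.9
50 [210.5 322.1] [12.5 25. ] 63.4
333 [232.  261.2] [ 16.2 -22.6] -54.5
[[203.7791942  284.56825588]]
```

View pics/c2.png

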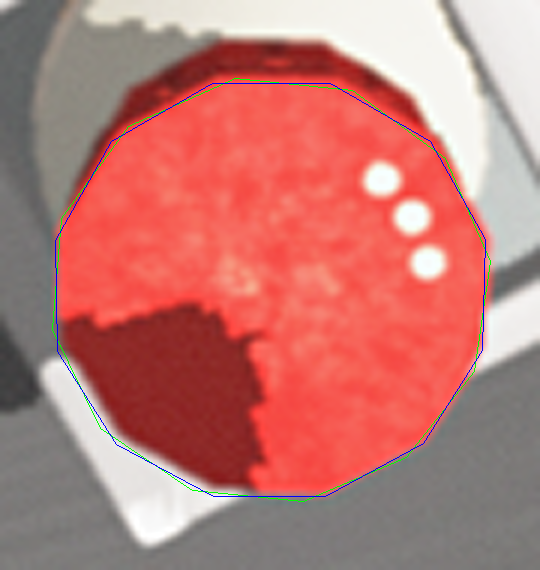

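The blue outline (yaw 104°, centre (0.5116, 0.1274)) fits the cap's top. The jaw axis, at 74°, already lies on a flat. I descend around it.

>>> move_arm([
  [[-1.4,5.5,0],[0,0,0]],
  [[0,0,25],[0,0,0]],
  [[0,0,25],[0,0,0]],
  [[0,0,25],[0,0,0]],
  [[0,0,20],[0,0,0]],
  [[0,0,15],[0,0,0]],
  [[0,0,12],[0,0,0]],
  [[0,0,12],[0,0,0]],
  [[0,0,0],[0,0,0]],
  [[0,0,0],[0,0,0]],
  [[0,0,0],[0,0,0]],
], fingers=0.75, grip_force=20)

```text
time: 4.35
ee_pos: [0.5136, 0.1266, 0.1485]
eef_rot: [0.001, 0.14, 0.99, 0.0]
force: [-0.8, 0.0, 0.8]
gripper_width: 0.751
```

```bash
python3 - <<'E'
from h import *
s,p=shot('wrist','w3'); print({k:np.round(s[k],4).tolist() for k in('ee_pos','eef_rot','force','ft_torque','gripper_width')})
E
```

```text
{'ee_pos': [0.5136, 0.1266, 0.1485], 'eef_rot': [0.0009, 0.1404, 0.9901, 0.0002], 'force': [-0.8452, 0.039, 0.8008], 'ft_torque': [0.0418, -0.0331, 0.0103], 'gripper_width': 0.7513}
```

View pics/w3.png

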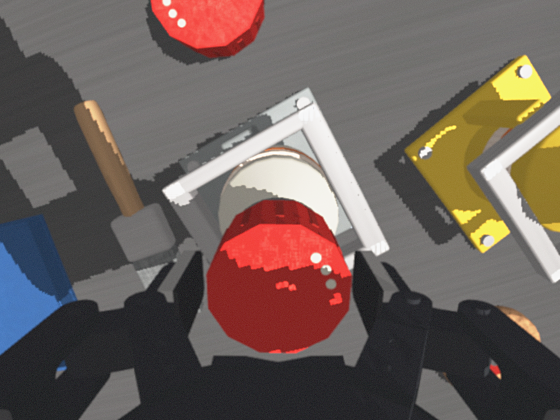

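The cap sits centred between the pads (edges at columns 208 and 351), with flats parallel to them. I close gently.

>>> move_arm([
  [[0,0,0],[0,0,0]],
  [[0,0,0],[0,0,0]],
  [[0,0,0],[0,0,0]],
  [[0,0,0],[0,0,0]],
  [[0,0,0],[0,0,0]],
  [[0,0,0],[0,0,0]],
  [[0,0,0],[0,0,0]],
  [[0,0,0],[0,0,0]],
], fingers=0.4, grip_force=20)

```text
time: 5.07
ee_pos: [0.5136, 0.1266, 0.148]
eef_rot: [0.001, 0.14, 0.99, 0.0]
force: [1.7, 2.0, 5.4]
gripper_width: 0.605
```

```bash
cat > st.py <<'E'
from h import *
s=r.get_state(); Rt=R.from_quat(np.roll(s['eef_rot'],-1)).as_matrix()
print({k:np.round(s[k],4).tolist() for k in('time','ee_pos','eef_rot','force','ft_torque','gripper_width','qpos')}, 'F tool',np.round(Rt.T@s['force'],2))
E
python3 st.py
```

```text
{'time': 5.0667, 'ee_pos': [0.5136, 0.1266, 0.148], 'eef_rot': [0.001, 0.1405, 0.9901, 0.0004], 'force': [1.6877, 2.029, 5.4346], 'ft_torque': [0.3213, -0.3494, 0.0117], 'gripper_width': 0.6053, 'qpos': [0.1009, -0.1131, 1.9174, 0.0003, 1.3351, -1.1881]} F tool [-1.07  2.42 -5.43]
```

>>> move_arm([
  [[0,0,0],[0,0,0]],
  [[0,0,0],[0,0,0]],
  [[0,0,0],[0,0,0]],
  [[0,0,0.5],[0,0,0]],
  [[0,0,0.5],[0,0,0]],
  [[0,0,0],[0,0,0]],
], grip_force=70)

```text
time: 5.57
ee_pos: [0.513, 0.1264, 0.1464]
eef_rot: [0.0, 0.14, 0.99, -0.0]
force: [3.7, 2.4, 6.2]
gripper_width: 0.59
```

>>> move_arm([
  [[0,0,0.5],[0,0,0]],
  [[0,0,0.5],[0,0,0]],
  [[0,0,0],[0,0,0]],
  [[0,0,0],[0,0,0]],
])

```text
time: 5.9
ee_pos: [0.5131, 0.1264, 0.1455]
eef_rot: [0.0, 0.14, 0.99, 0.0]
force: [2.8, 1.8, 5.0]
gripper_width: 0.592
```

>>> move_arm([
  [[0,0,0.5],[0,0,0]],
  [[0,0,0.5],[0,0,0]],
  [[0,0,0],[0,0,0]],
  [[0,0,0],[0,0,0]],
])

```text
time: 6.23
ee_pos: [0.5131, 0.1264, 0.1445]
eef_rot: [0.0, 0.14, 0.99, 0.0]
force: [2.5, 1.5, 5.1]
gripper_width: 0.587
```

>>> move_arm([
  [[0,0,0.5],[0,0,0]],
  [[0,0,0.5],[0,0,0]],
  [[0,0,0],[0,0,0]],
])

```text
time: 6.48
ee_pos: [0.5131, 0.1265, 0.1439]
eef_rot: [0.0, 0.14, 0.99, 0.0]
force: [1.8, 0.7, 7.6]
gripper_width: 0.59
```

>>> move_arm([
  [[0,0,0.5],[0,0,0]],
  [[0,0,0],[0,0,0]],
  [[0,0,0],[0,0,0]],
])

```text
time: 6.73
ee_pos: [0.5131, 0.1264, 0.1439]
eef_rot: [0.0, 0.14, 0.99, -0.0]
force: [0.7, 1.0, 9.7]
gripper_width: 0.59
```

>>> move_arm([
  [[0,0,0.5],[0,0,0]],
  [[0,0,0],[0,0,0]],
  [[0,0,0],[0,0,0]],
])

```text
time: 6.98
ee_pos: [0.5131, 0.1265, 0.1439]
eef_rot: [0.0, 0.14, 0.99, -0.0]
force: [1.1, 1.3, 10.8]
gripper_width: 0.585
```

>>> move_arm([
  [[0,0,0.5],[0,0,0]],
  [[0,0,0.5],[0,0,0]],
  [[0,0,0],[0,0,0]],
  [[0,0,0],[0,0,0]],
  [[0,0,0],[0,0,0]],
])

```text
time: 7.4
ee_pos: [0.5132, 0.1264, 0.1439]
eef_rot: [0.0, 0.14, 0.99, -0.0]
force: [-4.1, 0.4, 15.9]
gripper_width: 0.591
```

```bash
python3 st.py
```

```text
{'time': 7.4, 'ee_pos': [0.5132, 0.1264, 0.1439], 'eef_rot': [0.0003, 0.1403, 0.9901, -0.0001], 'force': [-4.0855, 0.4219, 15.8762], 'ft_torque': [0.1235, 0.5088, 0.0939], 'gripper_width': 0.5908, 'qpos': [0.1009, -0.1087, 1.9205, -0.0003, 1.3293, -1.1882]} F tool [  4.03  -0.73 -15.88]
```

>>> move_arm([
  [[0,0,0],[0,0,-2]],
  [[0,0,0],[0,0,-2]],
  [[0,0,0],[0,0,-2]],
  [[0,0,0],[0,0,-2]],
  [[0,0,0],[0,0,0]],
])

```text
time: 7.82
ee_pos: [0.5139, 0.1266, 0.1438]
eef_rot: [0.001, 0.07, 0.998, 0.0]
force: [0.3, 0.6, 12.8]
gripper_width: 0.587
```

```bash
python3 st.py
```

```text
{'time': 7.8167, 'ee_pos': [0.5139, 0.1266, 0.1438], 'eef_rot': [0.0014, 0.0705, 0.9975, 0.0003], 'force': [0.3053, 0.553, 12.8244], 'ft_torque': [0.3026, 0.0249, 0.0007], 'gripper_width': 0.5866, 'qpos': [0.1008, -0.1084, 1.9203, 0.0001, 1.3269, -1.3289]} F tool [ -0.26   0.6  -12.82]
```

>>> move_arm([
  [[0,0,0.3],[0,0,-3]],
  [[0,0,0],[0,0,-3]],
  [[0,0,0],[0,0,-3]],
  [[0,0,0],[0,0,-3]],
  [[0,0,0],[0,0,-3]],
  [[0,0,0],[0,0,0]],
])

```text
time: 8.32
ee_pos: [0.5142, 0.127, 0.1438]
eef_rot: [0.002, -0.061, 0.998, 0.001]
force: [1.5, 2.6, 14.6]
gripper_width: 0.587
```

```bash
python3 st.py
```

```text
{'time': 8.3167, 'ee_pos': [0.5142, 0.127, 0.1438], 'eef_rot': [0.0018, -0.0606, 0.9982, 0.0005], 'force': [1.5079, 2.6183, 14.6118], 'ft_torque': [0.533, -0.0653, 0.0629], 'gripper_width': 0.5868, 'qpos': [0.101, -0.1081, 1.9201, 0.001, 1.3259, -1.5913]} F tool [ -1.87   2.43 -14.6 ]
```

>>> move_arm([
  [[0,0,0],[0,0,-3]],
  [[0,0,0],[0,0,-3]],
  [[0,0,0],[0,0,-3]],
  [[0,0,0],[0,0,-3]],
  [[0,0,0],[0,0,-3]],
  [[0,0,0],[0,0,-3]],
  [[0,0,0],[0,0,-3]],
  [[0,0,0],[0,0,0]],
])

```text
time: 8.98
ee_pos: [0.5142, 0.128, 0.1438]
eef_rot: [0.002, -0.242, 0.97, 0.001]
force: [1.3, 4.8, 13.6]
gripper_width: 0.586
```

```bash
python3 st.py
```

```text
{'time': 8.9833, 'ee_pos': [0.5142, 0.128, 0.1438], 'eef_rot': [0.0022, -0.2415, 0.9704, 0.0013], 'force': [1.2937, 4.7616, 13.5766], 'ft_torque': [0.9999, -0.0932, 0.0209], 'gripper_width': 0.5856, 'qpos': [0.1017, -0.108, 1.92, 0.0033, 1.3255, -1.9578]} F tool [ -3.44   3.62 -13.55]
```

>>> move_arm([
  [[0,0,0],[0,0,-2.5]],
  [[0,0,0],[0,0,-2.5]],
  [[0,0,0],[0,0,-2.5]],
  [[0,0,0],[0,0,-2.5]],
  [[0,0,0],[0,0,0]],
])

```text
time: 9.4
ee_pos: [0.5141, 0.1282, 0.1438]
eef_rot: [0.002, -0.325, 0.946, 0.001]
force: [0.5, 7.0, 13.4]
gripper_width: 0.59
```

>>> move_arm([
  [[0,0,0],[0,0,-2]],
  [[0,0,0],[0,0,-2]],
  [[0,0,0],[0,0,-1]],
  [[0,0,0],[0,0,0]],
])

```text
time: 9.73
ee_pos: [0.5139, 0.1282, 0.1438]
eef_rot: [0.002, -0.366, 0.931, 0.001]
force: [0.7, 7.1, 13.5]
gripper_width: 0.587
```

```bash
python3 st.py
```

```text
{'time': 9.7333, 'ee_pos': [0.5139, 0.1282, 0.1438], 'eef_rot': [0.0021, -0.3656, 0.9308, 0.0014], 'force': [0.6587, 7.0754, 13.4793], 'ft_torque': [1.105, 0.0921, -0.0369], 'gripper_width': 0.5873, 'qpos': [0.1019, -0.108, 1.9201, 0.0039, 1.3263, -2.2183]} F tool [ -5.36   4.75 -13.45]
```

>>> move_arm([
  [[-0.8,0.7,0],[0,0,0]],
  [[0,0,-1],[0,0,0]],
  [[0,0,-1],[0,0,0]],
  [[0,0,-1],[0,0,0]],
  [[0,0,-1],[0,0,0]],
  [[0,0,-1],[0,0,0]],
  [[0,0,-1],[0,0,0]],
  [[0,0,0],[0,0,0]],
])

```text
time: 10.4
ee_pos: [0.5129, 0.128, 0.1468]
eef_rot: [0.0, -0.365, 0.931, 0.001]
force: [3.7, 3.7, 3.2]
gripper_width: 0.591
```

```bash
python3 st.py
```

```text
{'time': 10.4, 'ee_pos': [0.5129, 0.128, 0.1468], 'eef_rot': [0.0002, -0.3653, 0.9309, 0.0005], 'force': [3.6797, 3.7393, 3.2487], 'ft_torque': [0.6473, -0.5389, 0.0907], 'gripper_width': 0.5906, 'qpos': [0.1032, -0.1114, 1.9179, 0.0011, 1.3349, -2.2159]} F tool [-5.24  0.24 -3.24]
```

>>> move_arm([
  [[-0.6,0,-1],[0,0,0]],
  [[0,0,-1],[0,0,0]],
  [[0,0,-1],[0,0,0]],
  [[0,0,-1],[0,0,0]],
  [[0,0,-1],[0,0,0]],
  [[0,0,0],[0,0,0]],
])

```text
time: 10.9
ee_pos: [0.5129, 0.128, 0.1518]
eef_rot: [-0.001, -0.365, 0.931, 0.0]
force: [1.9, 2.9, 2.9]
gripper_width: 0.588
```

>>> move_arm([
  [[0,0,-1],[0,0,0]],
  [[0,0,-1],[0,0,0]],
  [[0,0,-1],[0,0,0]],
  [[0,0,-1],[0,0,0]],
  [[0,0,-1],[0,0,0]],
  [[0,0,0],[0,0,0]],
])

```text
time: 11.4
ee_pos: [0.5126, 0.128, 0.1562]
eef_rot: [-0.001, -0.365, 0.931, 0.0]
force: [1.1, 3.2, -2.0]
gripper_width: 0.59
```

```bash
python3 st.py
```

```text
{'time': 11.4, 'ee_pos': [0.5126, 0.128, 0.1562], 'eef_rot': [-0.0009, -0.3653, 0.9309, 0.0004], 'force': [1.1221, 3.203, -2.0139], 'ft_torque': [0.5654, -0.1419, 0.0066], 'gripper_width': 0.5903, 'qpos': [0.1036, -0.1199, 1.9093, 0.0002, 1.3542, -2.2152]} F tool [-3.    1.58  2.01]
```

>>> move_arm([
  [[-0.4,0.2,-1],[0,0,0]],
  [[0,0,-1],[0,0,0]],
  [[0,0,-1],[0,0,0]],
  [[0,0,0],[0,0,0]],
])

```text
time: 11.73
ee_pos: [0.5136, 0.1278, 0.1604]
eef_rot: [-0.0, -0.365, 0.931, -0.001]
force: [0.4, 0.5, 0.1]
gripper_width: 0.59
```

>>> move_arm([
  [[0,0,-2],[0,0,0]],
  [[0,0,-2],[0,0,0]],
  [[0,0,-2],[0,0,0]],
  [[0,0,-2],[0,0,0]],
  [[0,0,0],[0,0,0]],
])

```text
time: 12.15
ee_pos: [0.5139, 0.1284, 0.1688]
eef_rot: [0.001, -0.365, 0.931, -0.0]
force: [0.1, -0.2, 0.2]
gripper_width: 0.59
```

```bash
python3 st.py
```

```text
{'time': 12.15, 'ee_pos': [0.5139, 0.1284, 0.1688], 'eef_rot': [0.0005, -0.3653, 0.9309, -0.0002], 'force': [0.088, -0.207, 0.1976], 'ft_torque': [-0.0368, -0.0036, -0.0386], 'gripper_width': 0.5903, 'qpos': [0.1043, -0.1305, 1.897, -0.0001, 1.3739, -2.2144]} F tool [ 0.08 -0.21 -0.2 ]
```

The cap is free (forces near zero). I raise it and carry it over the dish.

>>> move_arm([
  [[0,0,-15],[0,0,0]],
  [[0,0,-25],[0,0,0]],
  [[0,0,-25],[0,0,0]],
  [[0,0,-25],[0,0,0]],
  [[8.7,-11.7,0],[0,0,0]],
  [[17.5,-23.4,0],[0,0,0]],
  [[17.5,-23.4,0],[0,0,0]],
  [[17.5,-23.4,0],[0,0,0]],
  [[17.5,-23.4,0],[0,0,0]],
  [[17.5,-23.4,0],[0,0,0]],
  [[17.5,-23.4,0],[0,0,0]],
  [[17.5,-23.4,0],[0,0,0]],
  [[17.5,-23.4,0],[0,0,0]],
  [[17.5,-23.4,0],[0,0,0]],
  [[8.7,-11.7,0],[0,0,0]],
  [[0,0,0],[0,0,0]],
  [[0,0,0],[0,0,0]],
])

```text
time: 13.57
ee_pos: [0.5443, -0.1622, 0.2578]
eef_rot: [-0.0, -0.365, 0.931, 0.001]
force: [0.2, -0.1, -0.4]
gripper_width: 0.591
```

>>> move_arm([
  [[0,0,30],[0,0,0]],
  [[0,0,30],[0,0,0]],
  [[0,0,30],[0,0,0]],
  [[0,0,30],[0,0,0]],
  [[0,0,30],[0,0,0]],
  [[0,0,20],[0,0,0]],
  [[0,0,0],[0,0,0]],
  [[0,0,0],[0,0,0]],
])

```text
time: 14.23
ee_pos: [0.5437, -0.1604, 0.0871]
eef_rot: [-0.001, -0.366, 0.931, 0.001]
force: [1.4, -0.3, 0.7]
gripper_width: 0.588
```

```bash
python3 st.py; python3 - <<'E'
from h import *
s,p=shot('wrist','w4'); s2,p2=shot('scene')
b=cv2.resize(p2['color'][140:320,180:380],None,fx=2,fy=2)
a=cv2.resize(p['color'],(400,300)); c=np.zeros((360,800,3),np.uint8); c[:300,:400]=a; c[:,400:]=b
cv2.imwrite('pics/m4.png',c[:,:,::-1])
E
```

```text
{'time': 14.2333, 'ee_pos': [0.5437, -0.1604, 0.0871], 'eef_rot': [-0.0009, -0.3661, 0.9306, 0.0012], 'force': [1.4053, -0.2516, 0.6654], 'ft_torque': [0.0303, -0.0437, -0.0078], 'gripper_width': 0.5877, 'qpos': [-0.4184, 0.0509, 1.8667, 0.0004, 1.227, -2.7389]} F tool [-0.86 -1.14 -0.67]
```

View pics/m4.png

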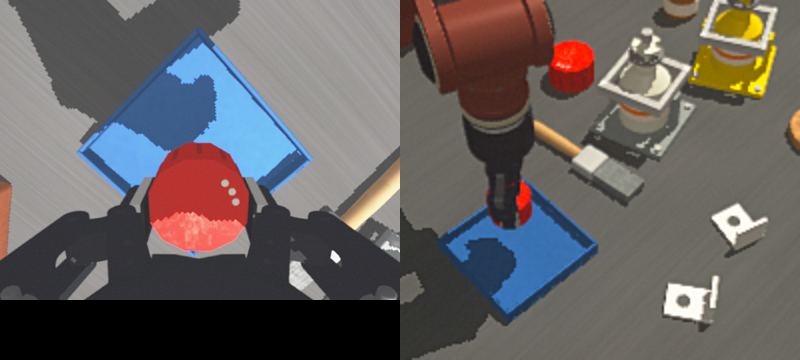

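The left view shows the cap gripped upright over the dish; the right one shows the bottle open and everything else in place. Lower.

>>> move_arm([
  [[0,0,20],[0,0,0]],
  [[0,0,20],[0,0,0]],
  [[0,0,15],[0,0,0]],
  [[0,0,8],[0,0,0]],
  [[0,0,4],[0,0,0]],
  [[0,0,0],[0,0,0]],
  [[0,0,0],[0,0,0]],
])

```text
time: 14.92
ee_pos: [0.5456, -0.1625, 0.0226]
eef_rot: [0.001, -0.365, 0.931, -0.001]
force: [0.8, 0.3, 0.0]
gripper_width: 0.59
```

>>> move_arm([
  [[0,0,1],[0,0,0]],
  [[0,0,1],[0,0,0]],
  [[0,0,1],[0,0,0]],
  [[0,0,1],[0,0,0]],
  [[0,0,1],[0,0,0]],
  [[0,0,0],[0,0,0]],
])

```text
time: 15.42
ee_pos: [0.5442, -0.1621, 0.0157]
eef_rot: [-0.0, -0.365, 0.931, 0.0]
force: [0.9, 0.4, -0.5]
gripper_width: 0.588
```

>>> move_arm([
  [[0,0,1],[0,0,0]],
  [[0,0,1],[0,0,0]],
  [[0,0,1],[0,0,0]],
  [[0,0,1],[0,0,0]],
  [[0,0,0],[0,0,0]],
])

```text
time: 15.83
ee_pos: [0.5442, -0.162, 0.0117]
eef_rot: [-0.0, -0.365, 0.931, 0.0]
force: [0.5, -0.3, -0.0]
gripper_width: 0.585
```

>>> move_arm([
  [[0,0,0.5],[0,0,0]],
  [[0,0,0.5],[0,0,0]],
  [[0,0,0],[0,0,0]],
])

```text
time: 16.08
ee_pos: [0.5444, -0.1621, 0.0109]
eef_rot: [-0.0, -0.365, 0.931, 0.0]
force: [0.3, -0.1, -0.9]
gripper_width: 0.588
```

>>> move_arm([
  [[0,0,0.5],[0,0,0]],
  [[0,0,0.5],[0,0,0]],
  [[0,0,0],[0,0,0]],
])

```text
time: 16.33
ee_pos: [0.5444, -0.1621, 0.0099]
eef_rot: [-0.0, -0.365, 0.931, 0.0]
force: [-0.4, 0.6, -1.1]
gripper_width: 0.586
```

>>> move_arm([
  [[0,0,0.5],[0,0,0]],
  [[0,0,0.5],[0,0,0]],
  [[0,0,0],[0,0,0]],
])

```text
time: 16.58
ee_pos: [0.5443, -0.1621, 0.0089]
eef_rot: [-0.0, -0.365, 0.931, 0.0]
force: [-0.2, 0.1, -0.4]
gripper_width: 0.588
```

>>> move_arm([
  [[0,0,0.5],[0,0,0]],
  [[0,0,0.5],[0,0,0]],
  [[0,0,0],[0,0,0]],
])

```text
time: 16.83
ee_pos: [0.5445, -0.1622, 0.0084]
eef_rot: [-0.0, -0.365, 0.931, 0.0]
force: [-1.5, 0.4, 2.6]
gripper_width: 0.59
```

Contact (2.6 N). One small step to confirm, then release to a part opening and rise.

>>> move_arm([
  [[0,0,0.5],[0,0,0]],
  [[0,0,0],[0,0,0]],
  [[0,0,0],[0,0,0]],
])

```text
time: 17.08
ee_pos: [0.5445, -0.1622, 0.0083]
eef_rot: [-0.0, -0.365, 0.931, 0.0]
force: [-2.8, 1.4, 5.0]
gripper_width: 0.587
```

>>> move_arm([
  [[0,0,0],[0,0,0]],
  [[0,0,0],[0,0,0]],
  [[0,0,0],[0,0,0]],
  [[0,0,0],[0,0,0]],
  [[0,0,0],[0,0,0]],
  [[0,0,0],[0,0,0]],
], fingers=0.8, grip_force=20)

```text
time: 17.58
ee_pos: [0.5444, -0.1621, 0.0073]
eef_rot: [-0.0, -0.365, 0.931, 0.0]
force: [0.4, 0.0, 0.2]
gripper_width: 0.796
```

```bash
python3 st.py; python3 - <<'E'
from h import *
s,p=shot('wrist','w5')
E
```

```text
{'time': 17.5833, 'ee_pos': [0.5444, -0.1621, 0.0073], 'eef_rot': [-0.0001, -0.3653, 0.9309, 0.0001], 'force': [0.3806, 0.0151, 0.1954], 'ft_torque': [0.0048, 0.0015, -0.0036], 'gripper_width': 0.7959, 'qpos': [-0.4204, 0.1655, 1.8958, 0.0, 1.0804, -2.7392]} F tool [-0.29 -0.25 -0.2 ]
```

View pics/w5.png

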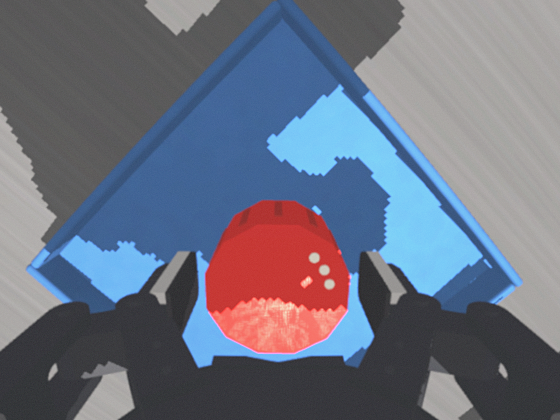

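Released: the cap stands at (278,278) on the dish floor with gaps to both pads. I rise straight up.

>>> move_arm([
  [[0,0,-5],[0,0,0]],
  [[0,0,-10],[0,0,0]],
  [[0,0,-20],[0,0,0]],
  [[0,0,-30],[0,0,0]],
  [[0,0,-30],[0,0,0]],
  [[0,0,-30],[0,0,0]],
  [[0,0,-30],[0,0,0]],
  [[0,0,-20],[0,0,0]],
  [[0,0,0],[0,0,0]],
  [[0,0,0],[0,0,0]],
  [[0,0,0],[0,0,0]],
  [[0,0,0],[0,0,0]],
])

```text
time: 18.63
ee_pos: [0.5434, -0.1616, 0.1805]
eef_rot: [-0.001, -0.365, 0.931, 0.001]
force: [-0.5, 0.7, -0.1]
gripper_width: 0.801
```

```bash
python3 st.py; python3 - <<'E'
from h import *
s,p=shot('wrist'); s2,p2=shot('scene')
b=cv2.resize(p2['color'][130:370,140:420],None,fx=1.5,fy=1.5)[:, :400]
a=cv2.resize(p['color'],(400,300)); c=np.zeros((360,800,3),np.uint8); c[:300,:400]=a; c[:,400:]=b
cv2.imwrite('pics/m6.png',c[:,:,::-1])
for q in('cap','dish'): print(q,[(d['pixel'],round(d['conf'],2),np.round(atz(p,s,d['pixel'],.03),3)) for d in cams.recognise(q,p)])
E
```

```text
{'time': 18.6333, 'ee_pos': [0.5434, -0.1616, 0.1805], 'eef_rot': [-0.0012, -0.3653, 0.9309, 0.0012], 'force': [-0.4816, 0.7493, -0.1385], 'ft_torque': [0.011, -0.0412, -0.0207], 'gripper_width': 0.8007, 'qpos': [-0.4204, -0.0464, 1.7981, -0.0, 1.3932, -2.7392]} F tool [-0.16  0.88  0.14]
cap [([188.1, 275.1], 0.75, array([ 0.544, -0.164,  0.03 ]))]
dish [([154.4, 258.0], 0.8, array([ 0.532, -0.194,  0.03 ])), ([355.8, 201.6], 0.7, array([ 0.72 , -0.101,  0.03 ]))]
```

View pics/m6.png

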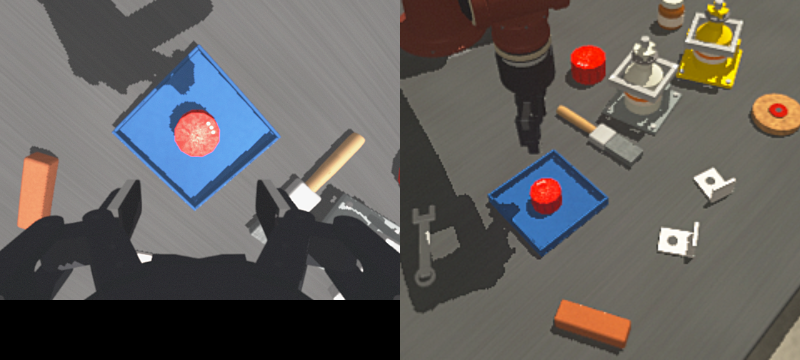

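The cap stands upright, dots up, in the middle of the dish; the bottle is open and the other things look undisturbed.

```bash
python3 -c "
from rig import r
print(r.finish_job())"
```

```text
the job is handed in; nothing more can be done
None
```

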